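# Put the counter set back on its own trays

### The job

The porcelain jar, the dropper bottle and the rubber stamp have been put back on each other's trays. Move them so that the jar stands on the round tray, the bottle on the square tray and the stamp on the oblong tray beside the ink pad, each upright in the middle of its tray's cork pad; the bare cork mat is a free spot for setting one of them aside on the way. Do not tip any of the three over, and leave the tin and the brass weight on the counter where they stand.

Things in the scene. Friction and masses are not known exactly. Their poses are not given: they have to be found in the camera images.
- jar_mid (a point): Small white porcelain jar with a blue band and a fixed knobbed lid, round, 57 mm across at the belly, 82 mm tall, about 0.08 kg. The point is on its axis, half-way up: 41 mm above its underside, at the level of the belly, where it is well gripped. z axis up along the jar. Stands at the start on the pad of the square tray.
- dropper_mid (a point): Amber dropper bottle with a black dropper cap, round, body 33 mm across up to 70 mm, then a narrow neck and cap, 102 mm tall in all, about 0.07 kg. The point is on its axis, half-way up: 51 mm above its underside, still on the cylindrical body. z axis up along the bottle. Stands at the start on the pad of the oblong tray.
- stamp_mid (a point): Dark turned wooden rubber stamp standing upright, round foot 33 mm across up to 27 mm, above it a grip about 23 mm across, 70 mm tall, about 0.045 kg. The point is on its axis, half-way up: 35 mm above its underside; the grip is best taken about 10 mm above the point. z axis up along the stamp. Stands at the start on the pad of the round tray.
- round_tray_pad (a point): Round tray of brown wood, fixed to the counter, 104 mm across, rim 13 mm high above the counter and 4 mm thick. In its middle a round cork pad 72 mm across, whose top is 8 mm above the counter. The point is the centre of the pad's top. Home of the jar.
- square_tray_pad (a point): Square tray of brown wood, fixed to the counter, 104 x 104 mm, rim 13 mm high above the counter and 4 mm thick. In its middle a round cork pad 72 mm across, whose top is 8 mm above the counter. The point is the centre of the pad's top; x and y axes along the sides. Home of the dropper bottle.
- oblong_tray_pad (a point): Oblong tray of brown wood, fixed to the counter, 182 mm (along its x) x 104 mm (along its y), rim 13 mm high above the counter and 4 mm thick. In its half nearer the robot lies a round cork pad 72 mm across, whose top is 8 mm above the counter; in its other half a round open ink pad, 62 mm across, its top 19 mm above the counter, is fixed, its centre 89 mm from the point along +x. The point is the centre of the cork pad's top. Home of the stamp.
- spare_mat_top (a point): Bare square cork mat, 100 x 100 mm, 4 mm thick, flat, without rim, fixed to the counter: the free spot, empty at the start. The point is the centre of its top; x and y axes along the sides.
- tin_mid (a point): Bystander, to be left where it is: round pot with a red lid, 58 mm across, 50 mm tall, standing loose on the counter near the robot. The point is its centre, 25 mm above its underside.
- weight_mid (a point): Bystander, to be left where it is: knobbed brass weight, 28 mm across, 36 mm tall, standing loose on the counter near the robot. The point is its centre, 18 mm above its underside.

How it is judged:
At the end, for the whole second after the job is handed in: The jar stands on the round tray, the dropper bottle on the square tray and the stamp on the oblong tray: each at rest, upright (within 0.1 rad), on the cork pad (height within 4 mm) and with its axis within 14 mm of the pad's centre (horizontal distance between jar_mid and round_tray_pad below 0.014 m and z of jar_mid in the frame of round_tray_pad between 0.037 and 0.045 m and angle between each of jar_mid, dropper_mid, stamp_mid's own z axis and vertical below 0.1 rad and linear speed of each of jar, dropper, stamp below 0.02 m/s and horizontal distance between dropper_mid and square_tray_pad below 0.014 m and z of dropper_mid in the frame of square_tray_pad between 0.047 and 0.055 m and horizontal distance between stamp_mid and oblong_tray_pad below 0.014 m and z of stamp_mid in the frame of oblong_tray_pad between 0.031 and 0.039 m); the robot touches nothing.
It fails at once if the jar, the bottle or the stamp is tipped over (angle between any of jar_mid, dropper_mid, stamp_mid's own z axis and vertical above 0.8 rad).
It fails at once if the tin or the brass weight is moved more than 20 mm (distance of any of tin_mid, weight_mid from where it was at the start of the episode above 0.02 m).
It also fails if it takes over 120 s, if anything falls off the work surface, if the arm or the gripper's body presses on something with over 40 N, if the wrist force passes 120 N, or if a joint passes its speed limit or range.

### The arm

A 6-joint arm with a two-finger parallel gripper is mounted at the origin on a cart in front of the work surface, level with it; the furniture and walls round the work are solid. World frame = base frame: x ahead of the robot, y to its left, z up, the work surface at z = 0. Lengths are in m, angles in rad, forces in N, time in s.
With the tool pointing down it reaches from about 0.35 to 0.925 m from the base axis. Payload 6.4 kg.
Tool frame: the origin (TCP) lies at the very end of the fingers, on their centre line; the grasp point (between the pads) lies 19 mm behind it; z points along the fingers, y is the line along which they close (so a half turn about z gives the same grasp; the last joint's range is limited). The gripper opens to 94 mm and grips with 3 to 60 N. Pads are 16 mm wide; open, the fingers measure 119 mm over their backs; the gripper's body (75 mm by 177 mm) begins 78 mm behind the grasp point.
Start: joints at [1.149, 0.245, 1.558, -0, 1.339, -0.174], TCP at [0.159, 0.63, 0.205] pointing down, gripper open.
Joint ranges: [-3.13, 3.13], [-1.02, 2.26], [0.13, 2.54], [-0.95, 4.09], [0.21, 2.88], [-2.74, 2.74]. Speed limits (rad/s): [2.57, 2.57, 3.14, 3.14, 3.14, 3.14].

### API

Orientations are given as a unit quaternion [x, y, z, w].
In Python, from workcell import r gives the robot as it stands.
- The arm moves only by the shell command python3 -m handwheel 'ROWS' [OPENING]. ROWS is text: rows parted by semicolons, each of 4 numbers parted by spaces: the shift along the tool's x, y, z in cm, then the turn about the tool's z in degrees. In form: dx dy dz twist; .... A call has 1 to 10 rows; each row shifts and turns the commanded pose from where the row before left it, along the tool's axes as they then stand; what a row does not reach is not made up. A row lasts 1/8 s, in which the tool goes at most 62.5 mm and 10.7 degrees, less where a joint would pass 70% of its speed; a pose out of reach is approached as far as the arm can. A call with a gripper value outside its range is refused whole. OPENING is the closure in counts, from 0 (fully open) to 255 (shut), set as the call begins (- or left out, the last holds). The fingers move at their own pace and stop on an object; the grip force is fixed at half the most. Time passes only in rows, so rows that do not move let the fingers close. It gives the time, the measured TCP pose, the force, the opening and the grip force at its end, in the units of the state.
- r.observe(): the state, without advancing time (a new reading comes with each control period).
- r.snapshot(name): name is "scene" or "top" or "wrist"; returns a dict with "image" (400x640x3 uint8, blue, green, red), "K" (3x3 intrinsics, pixels), "eye" and "orientation" of the camera in the world; the wrist camera has in their place "tool_from_camera" (4x4, takes a point from camera to tool coordinates, whose origin is the TCP and whose axes are the flange's). Camera axes: x right, y up, looking along -z (the intrinsics and any distortion apply to the point x, -y, -z); pixel columns grow to the right and rows downward; lengths in m; the calibration is good to about 2 mm. A picture is of the moment at which its call begins: read the wrist's pose just before it. There is no depth.
- r.close_job(): hands the job in; it is judged then, once.
The state is a dict: "time_s": time; "q": joint angles; "qvel": joint speeds; "tau": joint torques, N m; "tool_pos": TCP position; "tool_rot": TCP orientation; "ft_force": force on the tool from outside, world axes, zero at the start; "wrist_torque": the same for the moment, N m; "opening": finger opening in m; "finger_force": force on a finger pad.
Only numpy, scipy, OpenCV 4.12 (cv2) and the standard library are available. Lean on these libraries where they do the work, as an engineer would, in place of code of your own. Each camera call takes 0.05 s, during which the arm holds its last target. There are 200 camera calls.

## Working session

There is one attempt and no reset: what is moved stays moved. The work goes in short steps, Python scripts to look and compute and a shell command to move; the robot and the scene stay as the last step left them, time stands still between calls to the robot, and variables do not carry over. Pictures are saved under pics/ and viewed, at most 14 in all, crops included, and the job is handed in when it is done.

```bash
ls; mkdir -p pics; python3 - <<'E'
from workcell import r
import cv2
for n in("top","scene"):
    s=r.snapshot(n);cv2.imwrite(f"pics/{n}0.png",s["image"]);print(n,s["K"],s["eye"],s["orientation"],[k for k in s])
o=r.observe();print(o)
E
```

```text
pics
top [[368.41118799   0.         323.40789919]
 [  0.         368.41118799 199.78751668]
 [  0.           0.           1.        ]] [0.32179241 0.01344394 0.90439907] [-0.07327672  0.08086474  0.72053508 -0.68477779] ['image', 'K', 'eye', 'orientation']
scene [[511.10916594   0.         316.42341059]
 [  0.         511.10916594 202.70930762]
 [  0.           0.           1.        ]] [-0.07840854 -0.67404236  1.04668188] [ 0.33674593 -0.12818115 -0.31883158  0.87665169] ['image', 'K', 'eye', 'orientation']
{'time_s': 0.1, 'q': array([ 1.14888720e+00,  2.45783806e-01,  1.55886365e+00, -2.07560306e-05,
        1.33869629e+00, -1.74108221e-01]), 'qvel': array([ 1.25827891e-03,  1.23061426e-03, -3.78548131e-03, -8.15087980e-05,
        8.69964028e-04, -5.65885105e-04]), 'tau': array([-6.17533060e-04, -4.16916597e+01, -3.15526986e+01,  6.86481502e-02,
        3.10638361e-02, -3.72558202e-05]), 'tool_pos': array([0.15921023, 0.62964933, 0.20444554]), 'tool_rot': array([ 1.23581265e-01,  9.92334069e-01, -8.39918009e-04, -2.47422382e-04]), 'ft_force': array([0.34796202, 0.01465693, 0.02604026]), 'wrist_torque': array([-0.04588456, -0.08633388,  0.00503502]), 'finger_force': 0.0, 'opening': 0.09411491136745}
```

View pics/top0.png

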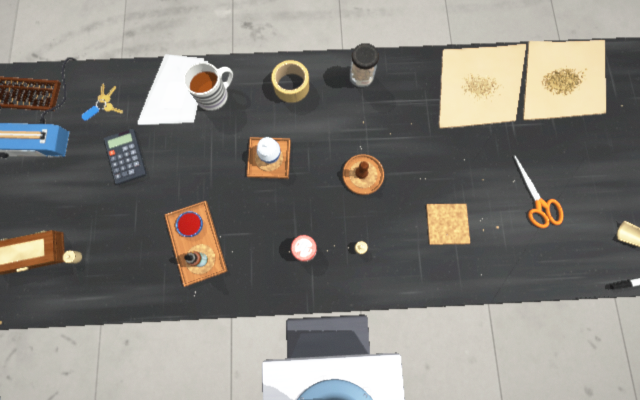

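View pics/scene0.png

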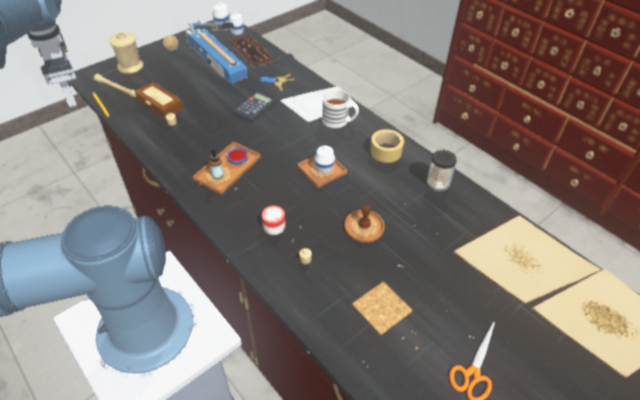

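```bash
cat > h.py <<'E'
import numpy as np,cv2
from workcell import r
from scipy.spatial.transform import Rotation as R
def cam(n):
    o=r.observe(); s=r.snapshot(n)
    if n=="wrist":
        T=np.array(s["tool_from_camera"]); Rt=R.from_quat(o["tool_rot"]).as_matrix()
        return s["image"],s["K"],Rt@T[:3,3]+o["tool_pos"],Rt@T[:3,:3]
    return s["image"],s["K"],np.array(s["eye"]),R.from_quat(s["orientation"]).as_matrix()
def P(K,e,M): # world->pixel 3x4
    D=np.diag([1,-1,-1.])@M.T
    return np.array(K)@np.c_[D,-D@e]
def H(Pm,z): # (x,y,1)->pixel at height z
    return np.c_[Pm[:,0],Pm[:,1],Pm[:,2]*z+Pm[:,3]]
def pix2w(Pm,uv,z):
    return cv2.perspectiveTransform(np.float64([[uv]]),np.linalg.inv(H(Pm,z)))[0,0]
def rect(img,Pm,z,x1,y1,w,h,mm=1.):
    # output col c-> y=y1-c*mm/1000 ; row r-> x=x1-r*mm/1000
    A=np.array([[0,-mm/1000,x1],[-mm/1000,0,y1],[0,0,1]])
    return cv2.warpPerspective(img,H(Pm,z)@A,(w,h),flags=cv2.INTER_CUBIC|cv2.WARP_INVERSE_MAP)
E
python3 - <<'E'
from h import *
i,K,e,M=cam("top");Pm=P(K,e,M)
im=rect(i,Pm,.013,.56,.42,800,400)
cv2.imwrite("pics/r1.png",im)
for n,uv,z in[("jar",(268,143),.09),("bottle",(187,258),.11),("stamp",(362,166),.078),("round",(363,174),.013),("sq",(269,158),.013),("obl",(196,244),.013),("mat",(448,224),.004),("tin",(304,246),.05),("wt",(361,246),.036)]:print(n,pix2w(Pm,uv,z))
E
```

```text
jar [0.64492015 0.12259314]
bottle [0.38561286 0.29699134]
stamp [ 0.58151369 -0.09488851]
round [ 0.58079359 -0.10436474]
sq [0.63491069 0.13114016]
obl [0.42578182 0.31094911]
mat [ 0.44462717 -0.30592334]
tin [0.40416081 0.04970087]
wt [ 0.39868811 -0.0834705 ]
```

View pics/r1.png

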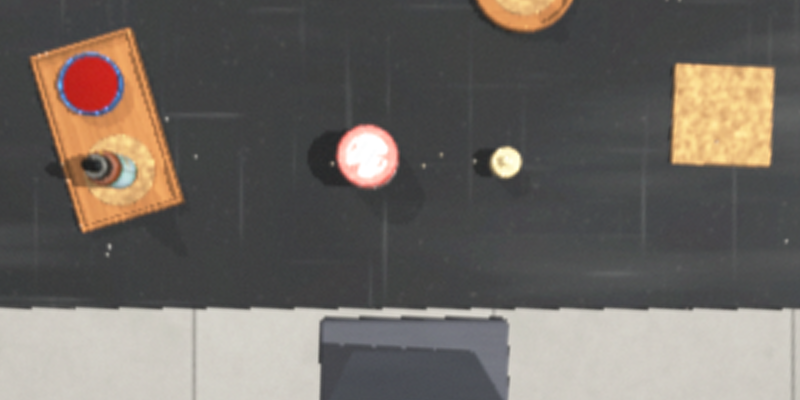

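```bash
python3 - <<'E'
from h import *
i,K,e,M=cam("top");Pm=P(K,e,M)
im=np.vstack([np.hstack([rect(i,Pm,.013,.72,.22,400,400,.45),rect(i,Pm,.013,.67,-.015,400,400,.45)])])
cv2.imwrite("pics/r2.png",im)
E
```

```text
(no output)
```

View pics/r2.png

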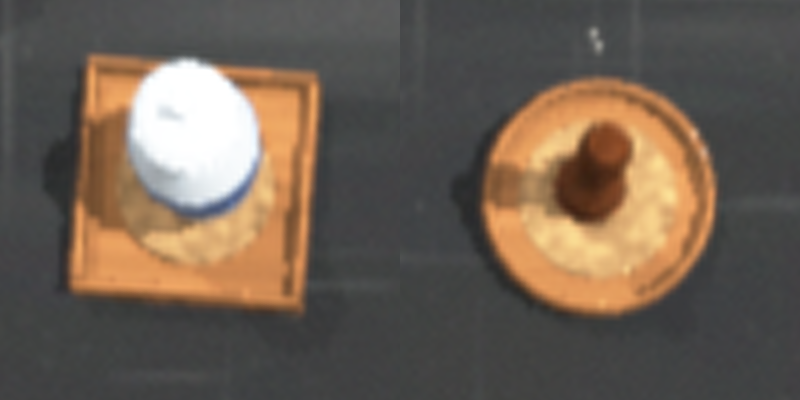

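```bash
cat >> h.py <<'E'
def d(*t):
    o=r.observe();Rt=R.from_quat(o["tool_rot"])
    print("d cm",np.round(Rt.inv().apply(np.array(t)-o["tool_pos"])*100,2),"pos",o["tool_pos"].round(4),"yaw y",Rt.as_matrix()[:2,1].round(3),"open",round(o["opening"],4),"t",o["time_s"],"F",np.round(o["ft_force"],1))
E
python3 -c "from h import *;d(.583,-.099,.2)"
```

```text
d cm [-58.95 -60.27   0.53] pos [0.1593 0.6298 0.2048] yaw y [0.245 0.969] open 0.0937 t 0.2 F [-0.6  0.1 -0. ]
```

```bash
python3 -m handwheel '-3 -3 0 0;-3 -3 0 0;-3 -3 0 0;-3 -3 0 0;-3 -3 0 0;-3 -3 0 0;-3 -3 0 0;-3 -3 0 0;-3 -3 0 0;-3 -3 0 0' 0; python3 -m handwheel '-3 -3 0 0;-3 -3 0 0;-3 -3 0 0;-3 -3 0 0;-3 -3 0 0;-3 -3 0 0;-3 -3 0 0;-3 -3 0 0;-3 -3 0 0;0 0 0 0'
python3 - <<'E'
from h import *
d(.583,-.099,.2)
i,K,e,M=cam("wrist");Pm=P(K,e,M)
print(e)
cv2.imwrite("pics/w1.png",i);np.save("w1P.npy",Pm)
for p in[(.582,-.1046,.013),(.583,-.099,.078),(.583,-.099,.035)]:
    q=Pm@np.r_[p,1];print(q[:2]/q[2])
E
```

```text
time_s: 1.45
tool_pos: [0.3771, 0.2645, 0.2054]
tool_rot: [0.124, 0.992, 0.0, 0.0]
ft_force: [-0.5, 0.0, 0.2]
opening: 0.094
finger_force: 0.0
time_s: 2.7
tool_pos: [0.5728, -0.0643, 0.2051]
tool_rot: [0.125, 0.992, -0.0, -0.0]
ft_force: [-0.1, -0.4, 0.0]
opening: 0.0941
finger_force: 0.0
d cm [-1.84 -3.11  0.51] pos [ 0.5728 -0.0643  0.2051] yaw y [0.248 0.969] open 0.0941 t 2.7 F [-0.1 -0.4  0. ]
[ 0.51000586 -0.04798756  0.38450165]
[283.45547641 189.252337  ]
[282.90892573 204.90992892]
[287.02355129 193.66557185]
```

View pics/w1.png

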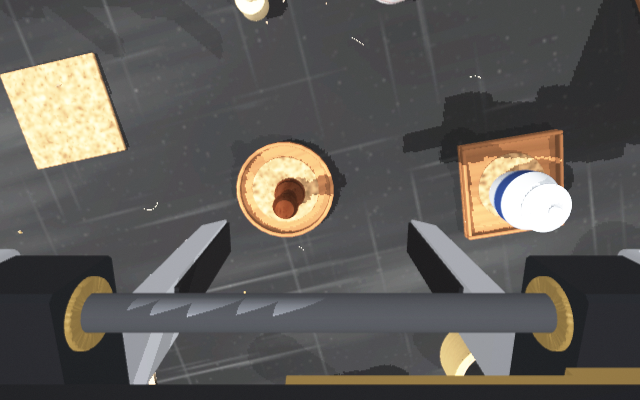

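```bash
python3 - <<'E'
from h import *
Pm=np.load("w1P.npy")
print("stamp",pix2w(Pm,(285,207),.078),"round",pix2w(Pm,(285,189),.013),"jar",pix2w(Pm,(556,211),.09))
print("mat",np.mean([pix2w(Pm,p,.004) for p in[(93,53),(126,149),(38,168),(1,73)]],0))
print("sq",np.mean([pix2w(Pm,p,.013) for p in[(562,130),(470,239)]],0))
d(.583,-.100,.038)
E
```

```text
stamp [ 0.58531268 -0.09771893] round [ 0.582142   -0.10293366] jar [0.64326857 0.12805342]
mat [ 0.44866622 -0.30368473]
sq [0.63983338 0.13391228]
d cm [-1.98 -3.33 16.7 ] pos [ 0.5722 -0.0629  0.205 ] yaw y [0.247 0.969] open 0.0941 t 2.75 F [-0.7 -0.8 -0.7]
```

```bash
python3 -m handwheel '-1 -1.6 0 0;-1.1 -1.6 0 0;0 0 3 0;0 0 3 0;0 0 3 0;0 0 0 0;0 0 0 0';python3 -c "from h import *;d(.584,-.098,.038)"
```

```text
time_s: 3.62
tool_pos: [0.5856, -0.0989, 0.1168]
tool_rot: [0.124, 0.992, -0.0, 0.001]
ft_force: [0.2, -0.1, -0.2]
opening: 0.0939
finger_force: 0.0
d cm [0.19 0.05 7.88] pos [ 0.5856 -0.0989  0.1168] yaw y [0.245 0.969] open 0.0939 t 3.625 F [ 0.2 -0.1 -0.2]
```

```bash
python3 -m handwheel '0 0 2 0;0 0 2 0;0 0 2 0;0 0 1.8 0;0 0 0 0;0 0 0 0'; python3 -m handwheel '0 0 0 0;0 0 0 0;0 0 0 0;0 0 0 0;0 0 0 0;0 0 0 0;0 0 0 0;0 0 0 0' 255;python3 -m handwheel '0 0 -1 0;0 0 -3 0;0 0 -3 0;0 0 -3 0;0 0 -2 0;0 0 0 0'; python3 -c "from h import *;d(.446,-.305,.19)"
```

```text
time_s: 4.38
tool_pos: [0.5851, -0.0986, 0.0378]
tool_rot: [0.124, 0.992, -0.0, 0.0]
ft_force: [-0.6, 0.4, 0.3]
opening: 0.094
finger_force: 0.0
time_s: 5.38
tool_pos: [0.5847, -0.0984, 0.0374]
tool_rot: [0.124, 0.992, -0.0, -0.0]
ft_force: [-0.5, -0.5, 0.2]
opening: 0.0209
finger_force: 30.0
time_s: 6.12
tool_pos: [0.5858, -0.0988, 0.1594]
tool_rot: [0.124, 0.992, -0.0, 0.002]
ft_force: [-0.2, 0.4, -0.8]
opening: 0.0209
finger_force: 30.0
d cm [  8.48 -23.42  -3.08] pos [ 0.5858 -0.0988  0.1594] yaw y [0.245 0.969] open 0.0209 t 6.125 F [-0.2  0.4 -0.8]
```

```bash
python3 -m handwheel '1 -3 0 0;1 -3 0 0;1 -3 0 0;1 -3 0 0;1 -3 0 0;1 -3 0 0;1.2 -2.7 0 0;1.3 -2.7 0 0;0 0 0 0;0 0 0 0';python3 -c "from h import *;d(.446,-.305,.034)"
```

```text
time_s: 7.38
tool_pos: [0.4449, -0.3036, 0.1565]
tool_rot: [0.124, 0.992, 0.001, -0.001]
ft_force: [0.1, -0.3, -1.3]
opening: 0.0208
finger_force: 30.0
d cm [-0.16 -0.12 12.25] pos [ 0.4449 -0.3036  0.1565] yaw y [0.245 0.969] open 0.0208 t 7.375 F [ 0.1 -0.3 -1.3]
```

```bash
python3 -m handwheel '0 0 2.5 0;0 0 2.5 0;0 0 2.5 0;0 0 2.5 0;0 0 1 0;0 0 0.8 0;0 0 0.3 0;0 0 0 0;0 0 0 0';python3 -c "from h import *;d(.446,-.305,.034)"
```

```text
time_s: 8.5
tool_pos: [0.4453, -0.3048, 0.0371]
tool_rot: [0.124, 0.992, -0.0, 0.001]
ft_force: [0.2, 0.1, -0.8]
opening: 0.0209
finger_force: 30.0
d cm [-0.07 -0.    0.31] pos [ 0.4453 -0.3048  0.0371] yaw y [0.245 0.969] open 0.0209 t 8.5 F [ 0.2  0.1 -0.8]
```

```bash
python3 -m handwheel '0 0 0.2 0;0 0 0.1 0;0 0 0 0;0 0 0 0'; python3 -m handwheel '0 0 0 0;0 0 0 0;0 0 0 0;0 0 0 0;0 0 0 0;0 0 0 0' 0; python3 -m handwheel '0 0 -1 0;0 0 -3 0;0 0 -3 0;0 0 -3 0;0 0 -3 0;0 0 -2 0;0 0 0 0';python3 -c "from h import *;d(.642,.130,.15)"
```

```text
time_s: 9.0
tool_pos: [0.4449, -0.3044, 0.0334]
tool_rot: [0.124, 0.992, 0.0, -0.0]
ft_force: [-0.1, 0.3, -0.5]
opening: 0.0213
finger_force: 30.0
time_s: 9.75
tool_pos: [0.4449, -0.3044, 0.0335]
tool_rot: [0.124, 0.992, 0.0, 0.0]
ft_force: [-0.1, -1.3, 0.4]
opening: 0.0776
finger_force: 0.0
time_s: 10.62
tool_pos: [0.4458, -0.3053, 0.1859]
tool_rot: [0.124, 0.992, -0.001, 0.002]
ft_force: [0.3, -0.6, -0.5]
opening: 0.0939
finger_force: 0.0
d cm [-8.33 47.02  3.5 ] pos [ 0.4458 -0.3053  0.1859] yaw y [0.245 0.969] open 0.0939 t 10.625 F [ 0.3 -0.6 -0.5]
```

Stamp set down; on to above the jar, with a look on arrival.

```bash
python3 -m handwheel '-0.8 4.7 0 0;-0.8 4.7 0 0;-0.8 4.7 0 0;-0.8 4.7 0 0;-0.8 4.7 0 0;-0.8 4.7 0 0;-0.8 4.7 0 0;-0.9 4.7 0 0;0 0 0 0;0 0 0 0'
python3 - <<'E'
from h import *
d(.642,.130,.15)
i,K,e,M=cam("wrist");Pm=P(K,e,M)
cv2.imwrite("pics/w2.png",i);np.save("w2P.npy",Pm)
for p in[(.582,-.104,.013),(.446,-.305,.074),(.642,.130,.09),(.638,.133,.013)]:
    q=Pm@np.r_[p,1];print(q[:2]/q[2])
E
```

```text
time_s: 11.88
tool_pos: [0.5994, 0.0439, 0.1824]
tool_rot: [0.124, 0.992, -0.0, -0.001]
ft_force: [0.2, -0.6, 0.3]
opening: 0.094
finger_force: 0.0
d cm [-2.02  9.39  3.23] pos [0.5994 0.0439 0.1824] yaw y [0.245 0.969] open 0.094 t 11.875 F [ 0.2 -0.6  0.3]
[170.84061001 194.85423956]
[-161.24087002  110.46821946]
[436.27268938 218.72653303]
[413.86782472 191.31719541]
```

View pics/w2.png

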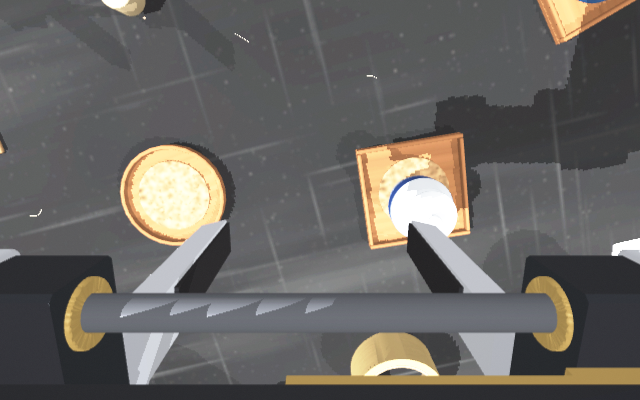

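```bash
python3 -m handwheel '-1 4.7 0 0;-1 4.7 0 0;0 0 3 0;0 0 3 0;0 0 0 0;0 0 0 0;0 0 0 0';python3 -c "from h import *;d(.642,.130,.031)"
```

```text
time_s: 12.8
tool_pos: [0.6437, 0.1299, 0.1255]
tool_rot: [0.124, 0.992, 0.0, 0.002]
ft_force: [0.5, 0.5, 0.2]
opening: 0.0942
finger_force: 0.0
d cm [ 0.2  -0.04  9.45] pos [0.6437 0.1299 0.1255] yaw y [0.246 0.969] open 0.0942 t 12.8 F [0.5 0.5 0.2]
```

```bash
python3 -m handwheel '0.1 0 2 0;0 0 2 0;0 0 2 0;0 0 2 0;0 0 1.4 0;0 0 0 0;0 0 0 0'; python3 -m handwheel '0 0 0 0;0 0 0 0;0 0 0 0;0 0 0 0;0 0 0 0;0 0 0 0;0 0 0 0' 255; python3 -c "from h import *;d(.582,-.104,.15)"
```

```text
time_s: 13.68
tool_pos: [0.6423, 0.1307, 0.0301]
tool_rot: [0.124, 0.992, 0.0, 0.001]
ft_force: [-0.8, -0.1, 1.1]
opening: 0.0943
finger_force: 0.0
time_s: 14.55
tool_pos: [0.6417, 0.1306, 0.0296]
tool_rot: [0.124, 0.992, 0.0, 0.0]
ft_force: [0.2, -0.3, 1.2]
opening: 0.0555
finger_force: 30.0
d cm [  0.03 -24.21 -12.04] pos [0.6417 0.1306 0.0296] yaw y [0.245 0.969] open 0.0555 t 14.55 F [ 0.2 -0.3  1.2]
```

```bash
python3 -m handwheel '0 0 -1 0;0 0 -2.5 0;0 0 -2.5 0;0 0 -3 0;0 -3.5 0 0;0 -3.5 0 0;0 -3.5 0 0;0 -3.5 0 0;0 -3.5 0 0;0 -3.5 0 0';python3 -m handwheel '0 -2.2 0 0;0 -1 0 0;0 0 0 0;0 0 0 0'; python3 -c "from h import *;d(.582,-.104,.031)"
```

```text
time_s: 15.8
tool_pos: [0.5898, -0.0741, 0.12]
tool_rot: [0.124, 0.992, -0.0, 0.0]
ft_force: [0.8, -0.1, -0.7]
opening: 0.0555
finger_force: 30.0
time_s: 16.3
tool_pos: [0.5824, -0.1032, 0.1195]
tool_rot: [0.123, 0.992, 0.0, -0.0]
ft_force: [0.8, 0.8, -1.0]
opening: 0.0557
finger_force: 30.0
d cm [ 0.02 -0.09  8.85] pos [ 0.5824 -0.1032  0.1195] yaw y [0.244 0.97 ] open 0.0557 t 16.3 F [ 0.8  0.8 -1. ]
```

```bash
python3 -m handwheel '0 -0.1 2.5 0;0 0 2.5 0;0 0 2 0;0 0 1 0;0 0 0.6 0;0 0 0 0;0 0 0.3 0;0 0 0.1 0;0 0 0 0;0 0 0 0'; python3 -c "from h import *;d(.582,-.104,.0296)"
```

```text
time_s: 17.55
tool_pos: [0.5821, -0.105, 0.0296]
tool_rot: [0.124, 0.992, -0.0, 0.0]
ft_force: [-0.2, 0.7, -0.3]
opening: 0.0553
finger_force: 30.0
d cm [0.04 0.09 0.  ] pos [ 0.5821 -0.105   0.0296] yaw y [0.245 0.969] open 0.0553 t 17.55 F [-0.2  0.7 -0.3]
```

```bash
python3 -m handwheel '0 0 0 0;0 0 0 0;0 0 0 0;0 0 0 0;0 0 0 0;0 0 0 0' 0; python3 -m handwheel '0 0 -1 0;0 0 -3 0;0 0 -3 0;0 0 -3 0;0 0 -3 0;0 0 -2.5 0;0 0 0 0';python3 -c "from h import *;d(.387,.296,.19)"
```

```text
time_s: 18.3
tool_pos: [0.582, -0.105, 0.0295]
tool_rot: [0.124, 0.992, -0.0, -0.0]
ft_force: [1.1, 0.1, 0.0]
opening: 0.0941
finger_force: 0.0
time_s: 19.18
tool_pos: [0.5835, -0.1055, 0.1875]
tool_rot: [0.124, 0.992, -0.001, 0.003]
ft_force: [0.2, 0.0, -0.4]
opening: 0.0943
finger_force: 0.0
d cm [28.9  34.1  -0.43] pos [ 0.5835 -0.1055  0.1875] yaw y [0.245 0.969] open 0.0943 t 19.175 F [ 0.2  0.  -0.4]
```

```bash
python3 -m handwheel '2.5 3.2 0 0;2.5 3.2 0 0;2.5 3.2 0 0;2.5 3.2 0 0;2.5 3.2 0 0;2.5 3.2 0 0;2.5 3.2 0 0;2.5 3.2 0 0;0 0 0 0;0 0 0 0'
python3 - <<'E'
from h import *
d(.387,.296,.15)
i,K,e,M=cam("wrist");Pm=P(K,e,M)
cv2.imwrite("pics/w3.png",i);np.save("w3P.npy",Pm)
for p in[(.387,.295,.110),(.387,.2996,.008)]:
    q=Pm@np.r_[p,1];print(q[:2]/q[2])
E
```

```text
time_s: 20.42
tool_pos: [0.4507, 0.1918, 0.1837]
tool_rot: [0.124, 0.992, -0.0, -0.0]
ft_force: [0.2, 0.9, -0.1]
opening: 0.0941
finger_force: 0.0
d cm [8.73 8.54 3.37] pos [0.4507 0.1918 0.1837] yaw y [0.245 0.969] open 0.0941 t 20.425 F [ 0.2  0.9 -0.1]
[443.18005799  74.77311704]
[411.58401779  83.38738998]
```

View pics/w3.png

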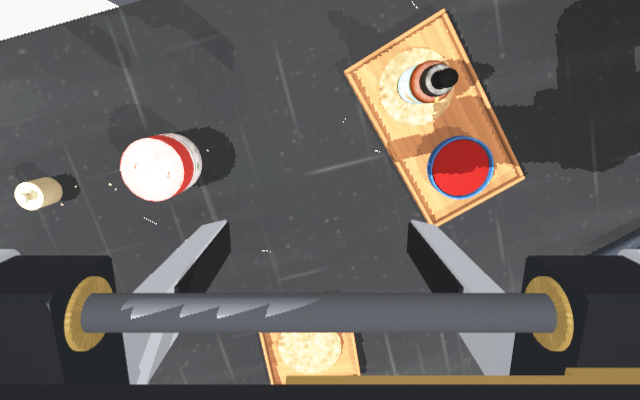

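```bash
python3 - <<'E'
from h import *
Pm=np.load("w3P.npy")
c=[pix2w(Pm,p,.013) for p in[(445,9),(345,72),(434,227),(525,177)]]
m=np.mean(c,0);u=(c[2]+c[3]-c[0]-c[1])/2;u/=np.linalg.norm(u)
print("tray",m,"pad",m-.0445*u,"padpix",pix2w(Pm,(415,86),.008),"cap",pix2w(Pm,(449,76),.11),pix2w(Pm,(460,166),.019)-.089*u)
E
```

```text
tray [0.43191664 0.31617148] pad [0.38941823 0.30297543] padpix [0.39014339 0.30231025] cap [0.38874114 0.29867649] [0.38918106 0.30160497]
```

```bash
python3 -m handwheel '2.2 2.1 0 0;2.2 2.2 0 0;2.2 2.2 0 0;2.1 2.1 0 0;0 0 2 0;0 0 2 0;0 0 0 0;0 0 0 0';python3 -c "from h import *;d(.388,.297,.040)"
```

```text
time_s: 21.48
tool_pos: [0.3886, 0.2966, 0.1451]
tool_rot: [0.124, 0.992, 0.0, 0.0]
ft_force: [0.3, -0.2, 0.1]
opening: 0.0937
finger_force: 0.0
d cm [ 0.07  0.02 10.51] pos [0.3886 0.2966 0.1451] yaw y [0.247 0.969] open 0.0937 t 21.475 F [ 0.3 -0.2  0.1]
```

```bash
python3 -m handwheel '0 0 2.5 0;0 0 2.5 0;0 0 2.5 0;0 0 2 0;0 0 0.9 0;0 0 0 0;0 0 0 0;0 0 0 0'; python3 -m handwheel '0 0 0 0;0 0 0 0;0 0 0 0;0 0 0 0;0 0 0 0;0 0 0 0;0 0 0 0;0 0 0 0' 255;python3 -c "from h import *;d(.638,.133,.16)"; python3 -m handwheel '0 0 -1 0;0 0 -3 0;0 0 -3 0;0 0 -3 0;0 0 -2 0;0 0 0 0'; python3 -c "from h import *;d(.638,.133,.16)"
```

```text
time_s: 22.48
tool_pos: [0.3884, 0.2973, 0.0414]
tool_rot: [0.124, 0.992, 0.0, 0.001]
ft_force: [0.7, -0.2, -0.7]
opening: 0.0939
finger_force: 0.0
time_s: 23.48
tool_pos: [0.3878, 0.2971, 0.0405]
tool_rot: [0.124, 0.992, 0.0, 0.0]
ft_force: [-0.3, -0.2, -0.2]
opening: 0.032
finger_force: 29.9
d cm [-28.28  -9.77 -11.95] pos [0.3878 0.2971 0.0405] yaw y [0.245 0.969] open 0.032 t 23.475 F [-0.3 -0.2 -0.2]
time_s: 24.22
tool_pos: [0.3887, 0.2974, 0.1625]
tool_rot: [0.124, 0.992, 0.001, 0.002]
ft_force: [-0.8, 0.7, -0.9]
opening: 0.0318
finger_force: 29.9
d cm [-28.2   -9.83   0.31] pos [0.3887 0.2974 0.1625] yaw y [0.245 0.969] open 0.0318 t 24.225 F [-0.8  0.7 -0.9]
```

```bash
python3 -m handwheel '-3 -1 0 0;-3 -1 0 0;-3 -1 0 0;-3 -1 0 0;-3 -1 0 0;-3 -1 0 0;-3 -1 0 0;-3 -1 0 0;-2.2 -1 0 0;-2 -0.8 0 0';python3 -m handwheel '0 0 0 0;0 0 0 0;0 0 0 0';python3 -c "from h import *;d(.638,.133,.0405)"
```

```text
time_s: 25.48
tool_pos: [0.6368, 0.132, 0.1586]
tool_rot: [0.124, 0.992, -0.0, -0.001]
ft_force: [-0.3, -0.1, -0.6]
opening: 0.0315
finger_force: 29.9
time_s: 25.85
tool_pos: [0.6362, 0.1335, 0.1601]
tool_rot: [0.123, 0.992, -0.0, -0.0]
ft_force: [-0.5, 0.7, -0.9]
opening: 0.0316
finger_force: 29.9
d cm [-0.2   0.   11.96] pos [0.6362 0.1335 0.1601] yaw y [0.244 0.97 ] open 0.0316 t 25.85 F [-0.5  0.7 -0.9]
```

```bash
python3 -m handwheel '-0.2 0 2.5 0;0 0 2.5 0;0 0 2.5 0;0 0 2 0;0 0 1 0;0 0 0.8 0;0 0 0 0;0 0 0.3 0;0 0 0.2 0;0 0 0 0'; python3 -m handwheel '0 0 0 0;0 0 0 0'; python3 -c "from h import *;d(.638,.133,.0405)"
```

```text
time_s: 27.1
tool_pos: [0.639, 0.1323, 0.0425]
tool_rot: [0.124, 0.992, 0.0, 0.0]
ft_force: [-0.2, 0.9, -1.3]
opening: 0.0317
finger_force: 29.9
time_s: 27.35
tool_pos: [0.6391, 0.1324, 0.0426]
tool_rot: [0.124, 0.992, 0.0, 0.0]
ft_force: [-1.2, 0.3, -1.0]
opening: 0.0313
finger_force: 29.9
d cm [0.12 0.04 0.21] pos [0.6391 0.1324 0.0426] yaw y [0.245 0.969] open 0.0313 t 27.35 F [-1.2  0.3 -1. ]
```

Release, rise and head back to the stamp on the mat.

```bash
python3 -m handwheel '0 0 0.2 0;0 0 0 0;0 0 0 0'; python3 -m handwheel '0 0 0 0;0 0 0 0;0 0 0 0;0 0 0 0;0 0 0 0;0 0 0 0' 0; python3 -m handwheel '0 0 -1 0;0 0 -3 0;0 0 -3 0;0 0 -3 0;0 0 -3 0;0 0 -3 0;0 0 0 0';python3 -c "from h import *;d(.446,-.305,.19)"
```

```text
time_s: 27.72
tool_pos: [0.6391, 0.1323, 0.0406]
tool_rot: [0.124, 0.992, 0.0, 0.0]
ft_force: [0.4, -0.7, -0.5]
opening: 0.0313
finger_force: 29.9
time_s: 28.48
tool_pos: [0.639, 0.1323, 0.0405]
tool_rot: [0.124, 0.992, 0.0, 0.0]
ft_force: [-0.1, -0.2, -0.2]
opening: 0.0883
finger_force: 0.0
time_s: 29.35
tool_pos: [0.6408, 0.1324, 0.2043]
tool_rot: [0.124, 0.992, 0.001, 0.003]
ft_force: [0.3, 0.1, -0.9]
opening: 0.0942
finger_force: 0.0
d cm [  8.17 -47.19   1.29] pos [0.6408 0.1324 0.2043] yaw y [0.245 0.969] open 0.0942 t 29.35 F [ 0.3  0.1 -0.9]
```

```bash
python3 -m handwheel '0.8 -4.7 0 0;0.8 -4.7 0 0;0.8 -4.7 0 0;0.8 -4.7 0 0;0.8 -4.7 0 0;0.8 -4.7 0 0;0.8 -4.7 0 0;0.8 -4.7 0 0;0 0 0 0;0 0 0 0'
python3 - <<'E'
from h import *
d(.445,-.3044,.15)
i,K,e,M=cam("wrist");Pm=P(K,e,M)
cv2.imwrite("pics/w4.png",i);np.save("w4P.npy",Pm)
for p in[(.445,-.3044,.074),(.582,-.104,.09)]:
    q=Pm@np.r_[p,1];print(q[:2]/q[2])
E
```

```text
time_s: 30.6
tool_pos: [0.4844, -0.2158, 0.1994]
tool_rot: [0.124, 0.992, 0.001, -0.001]
ft_force: [0.2, -0.3, 0.5]
opening: 0.0942
finger_force: 0.0
d cm [ 1.64 -9.56  4.94] pos [ 0.4844 -0.2158  0.1994] yaw y [0.245 0.969] open 0.0942 t 30.6 F [ 0.2 -0.3  0.5]
[206.6444053  166.37157137]
[469.68325984 264.45214563]
```

View pics/w4.png

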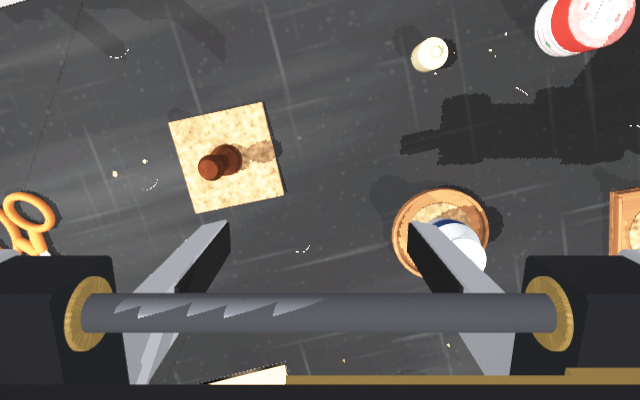

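```bash
python3 -m handwheel '0.8 -4.8 0 0;0.8 -4.8 0 0;0 0 3 0;0 0 3 0;0 0 2 0;0 0 0 0;0 0 0 0';python3 -c "from h import *;d(.445,-.3044,.0335)"
```

```text
time_s: 31.52
tool_pos: [0.4465, -0.3054, 0.1213]
tool_rot: [0.123, 0.992, -0.0, 0.0]
ft_force: [-0.4, -0.3, 0.2]
opening: 0.094
finger_force: 0.0
d cm [0.18 0.06 8.78] pos [ 0.4465 -0.3054  0.1213] yaw y [0.244 0.97 ] open 0.094 t 31.525 F [-0.4 -0.3  0.2]
```

```bash
python3 -m handwheel '0.1 0 2 0;0 0 2 0;0 0 2 0;0 0 1.7 0;0 0 0.9 0;0 0 0 0;0 0 0 0'; python3 -m handwheel '0 0 0 0;0 0 0 0;0 0 0 0;0 0 0 0;0 0 0 0;0 0 0 0;0 0 0 0;0 0 0 0' 255; python3 -m handwheel '0 0 -1 0;0 0 -3 0;0 0 -3 0;0 0 -3 0;0 0 -3 0;0 0 -2 0;0 0 0 0'; python3 -c "from h import *;d(.3885,.301,.19)"
```

```text
time_s: 32.4
tool_pos: [0.4452, -0.3059, 0.0352]
tool_rot: [0.124, 0.992, -0.0, 0.001]
ft_force: [0.0, 0.2, -0.0]
opening: 0.094
finger_force: 0.0
time_s: 33.4
tool_pos: [0.4447, -0.3053, 0.0344]
tool_rot: [0.124, 0.992, 0.0, -0.0]
ft_force: [0.1, -0.9, -0.8]
opening: 0.0211
finger_force: 30.0
time_s: 34.28
tool_pos: [0.4456, -0.3063, 0.1868]
tool_rot: [0.124, 0.992, -0.001, 0.002]
ft_force: [0.2, -0.1, 0.1]
opening: 0.0209
finger_force: 30.0
d cm [20.42 57.47 -0.54] pos [ 0.4456 -0.3063  0.1868] yaw y [0.245 0.969] open 0.0209 t 34.275 F [ 0.2 -0.1  0.1]
```

```bash
python3 -m handwheel '1.4 4 0 0;1.4 4 0 0;1.4 4 0 0;1.4 4 0 0;1.4 4 0 0;1.4 4 0 0;1.4 4 0 0;1.4 4 0 0;1.4 4 0 0;1.4 4 0 0'; python3 -m handwheel '1.6 4.4 0 0;1.6 4.4 0 0;1.6 4.4 0 0;1.6 4.3 0 0;0 0 0 0;0 0 0 0'; python3 -c "from h import *;d(.3885,.301,.0384)"
```

```text
time_s: 35.52
tool_pos: [0.4061, 0.1181, 0.1834]
tool_rot: [0.124, 0.992, -0.0, -0.001]
ft_force: [0.2, 0.8, -0.6]
opening: 0.0212
finger_force: 30.0
time_s: 36.28
tool_pos: [0.3874, 0.3015, 0.1835]
tool_rot: [0.123, 0.992, -0.001, -0.001]
ft_force: [0.3, 0.8, 0.1]
opening: 0.0207
finger_force: 30.0
d cm [-0.14 -0.   14.51] pos [0.3874 0.3015 0.1835] yaw y [0.245 0.97 ] open 0.0207 t 36.275 F [0.3 0.8 0.1]
```

```bash
python3 -m handwheel '-0.1 0 3 0;0 0 3 0;0 0 3 0;0 0 2.5 0;0 0 1.5 0;0 0 0.8 0;0 0 0.4 0;0 0 0 0;0 0 0 0;0 0 0 0'; python3 -c "from h import *;d(.3885,.301,.0384)"
```

```text
time_s: 37.52
tool_pos: [0.3892, 0.302, 0.0429]
tool_rot: [0.123, 0.992, 0.0, 0.0]
ft_force: [0.5, -0.1, -0.2]
opening: 0.0207
finger_force: 30.0
d cm [ 0.04 -0.12  0.45] pos [0.3892 0.302  0.0429] yaw y [0.245 0.969] open 0.0207 t 37.525 F [ 0.5 -0.1 -0.2]
```

```bash
python3 -m handwheel '0 -0.1 0.2 0;0 0 0.2 0;0 0 0 0;0 0 0 0'; python3 -m handwheel '0 0 0 0;0 0 0 0;0 0 0 0;0 0 0 0;0 0 0 0;0 0 0 0' 0; python3 -m handwheel '0 0 -1 0;0 0 -3 0;0 0 -3 0;0 0 -3 0;0 0 -3 0;0 0 -3 0;-3 -4 0 0;-3 -4 0 0;-3 -4 0 0;0 0 0 0'
python3 - <<'E'
from h import *
i,K,e,M=cam("wrist");Pm=P(K,e,M);cv2.imwrite("pics/w5.png",i)
i,K,e,M=cam("top");Pt=P(K,e,M);cv2.imwrite("pics/t5.png",i)
for Q in(Pm,Pt):
  for p in[(.3885,.301,.078),(.638,.133,.11),(.582,-.104,.09)]:
    q=Q@np.r_[p,1];print(q[:2]/q[2])
E
```

```text
time_s: 38.02
tool_pos: [0.3887, 0.3009, 0.0384]
tool_rot: [0.124, 0.992, -0.0, -0.0]
ft_force: [-0.5, -0.3, 0.3]
opening: 0.0209
finger_force: 30.0
time_s: 38.78
tool_pos: [0.3887, 0.3009, 0.0384]
tool_rot: [0.124, 0.992, -0.0, -0.0]
ft_force: [0.6, 0.1, 0.5]
opening: 0.0775
finger_force: 0.0
time_s: 40.02
tool_pos: [0.4475, 0.1603, 0.1993]
tool_rot: [0.126, 0.992, 0.0, 0.001]
ft_force: [-0.5, -0.0, -0.4]
opening: 0.0938
finger_force: 0.0
[469.74309438  73.04854812]
[341.44846206 401.98437616]
[ 84.58061232 389.64233511]
[190.36456205 257.6832489 ]
[262.25875148 142.84849851]
[366.46342397 164.02444488]
```

View pics/w5.png

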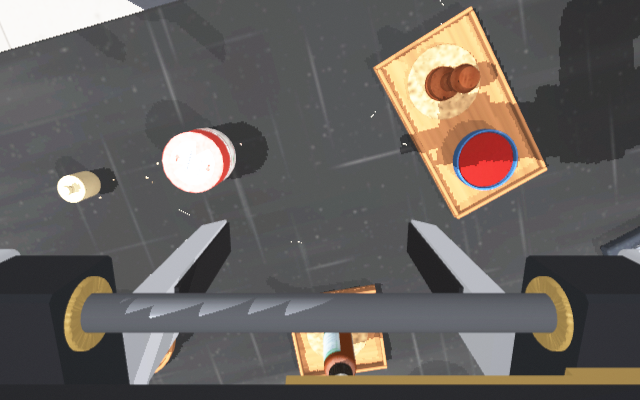

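View pics/t5.png

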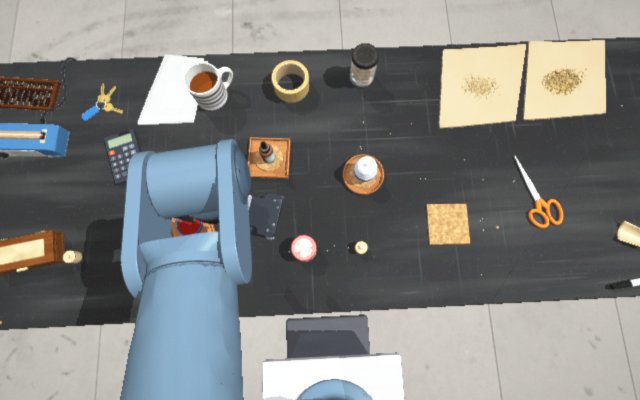

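```bash
python3 - <<'E'
import cv2,numpy as np
a=cv2.imread("pics/t5.png")[125:185,235:295];b=cv2.imread("pics/w5.png")[0:120,400:520];c=cv2.imread("pics/t5.png")[145:205,335:395]
cv2.imwrite("pics/z5.png",np.hstack([cv2.resize(x,(260,260),interpolation=cv2.INTER_CUBIC) for x in(a,b,c)]))
E
```

```text
(no output)
```

View pics/z5.png

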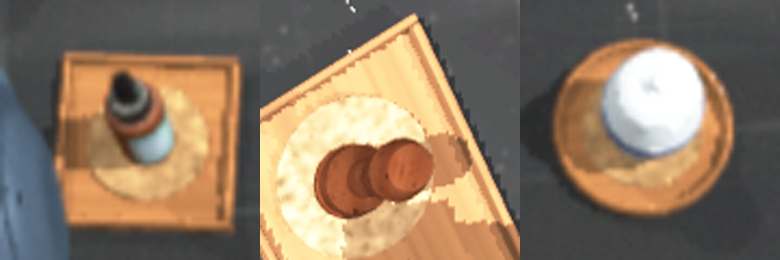

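```bash
python3 -c "from workcell import r;print(r.close_job())"
```

```text
the job is handed in; nothing more can be done
None
```

The job is handed in: the jar is on the round tray, the bottle on the square tray and the stamp on the oblong tray, each upright and within a few mm of its pad's centre in the last pictures, and the tin and brass weight were left alone; the hand-in call returned no verdict.

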